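# Lock the cap coupler on the sanitiser drum

### The arm

A 6-joint arm with a two-finger parallel gripper is mounted at the origin on the work surface. World frame = base frame: x ahead of the robot, y to its left, z up, the work surface at z = 0. Lengths are in m, angles in degrees, forces in N, time in s.
With the tool pointing down it reaches from about 0.375 to 0.9 m from the base axis. Payload 3.1 kg.
Tool frame: the origin (TCP) lies on the centre line of the jaws, within the pads' length; the fingertips stand 25 mm ahead of it and the grasp point (between the pads) lies 6 mm ahead of it; z points along the fingers, y is the line along which they close (so a half turn about z gives the same grasp; the last joint's range is limited). The gripper opens to 87 mm and grips with 3 to 60 N. Pads are 19 mm wide; open, the fingers measure 117 mm over their backs; the gripper's body (75 mm by 190 mm) begins 51 mm behind the grasp point.
Start: joints at [55.262, 30.224, 82.088, -0, 67.689, -10.227], TCP at [0.259, 0.569, 0.248] pointing down, gripper open.
Joint ranges: [-176.69, 176.69], [-43.24, 126.21], [12.49, 139.97], [-82, 262], [0, 151.66], [-163.58, 163.58]. Speed limits (degrees/s): [159.86, 159.86, 180, 180, 180, 180].

### API

Orientations are given as a 3x3 rotation matrix whose columns are the frame's x, y, z axes.
In Python, from rig import * gives the robot as it stands.
- The arm moves only by the tool step_arm, never from a script. Its argument "steps" is a list of rows, each a list of 7 numbers: the shift along the tool's x, y, z normalised to -1 to 1, where 1 is 0.3 m, then the turn, a rotation vector about the tool's x, y, z normalised to -1 to 1, where 1 is 45 degrees, then the gripper's target within -1 to 1 (shut at 1, half-way at 0, fully open at -1). A call has 1 to 8 rows; each row is the pose to reach, as a shift and turn from the pose commanded when the call began, along the tool's axes at that moment; what a row does not reach only later rows make up. A row lasts 1/12 s, in which the tool goes at most 41.7 mm and 7.16 degrees, less where a joint would pass 70% of its speed; a pose out of reach is approached as far as the arm can. A call with a number of a shift or a turn outside -1 to 1 is refused whole. A call with a gripper value outside its range is refused whole. The fingers move at their own pace and stop on an object; the grip force is fixed at half the most. Time passes only in rows, so rows that repeat a pose let the fingers close. It gives the time, the measured TCP pose, the force, the opening and the grip force at its end, in the units of the state.
- read_state(): the state, without advancing time (a new reading comes with each control period).
- capture(name): name is "scene" or "top" or "wrist"; returns a dict with "image" (400x640x3 uint8, red, green, blue), "vertical_fov" (degrees; the focal length in pixels is half the picture's height over the tangent of half this angle, whatever the lens; pixels are square), "cx", "cy" (the principal point, pixels), "world_from_camera" (4x4, takes a point from camera to world coordinates); the wrist camera has in their place "T_tool_cam" (4x4, takes a point from camera to tool coordinates, whose origin is the TCP and whose axes are the flange's). Camera axes: x right, y down, z forward; pixel columns grow to the right and rows downward; lengths in m; the calibration is good to about 2 mm. A picture is of the moment at which its call begins: read the wrist's pose just before it. There is no depth.
- hand_in(): hands the job in; it is judged then, once.
The state is a dict: "time_s": time; "joint_positions": joint angles; "qvel": joint speeds; "tau": joint torques, N m; "position": TCP position; "tcp_rot": TCP orientation; "force": force on the tool from outside, world axes, zero at the start; "moment": the same for the moment, N m; "opening": opening from 0.0 (shut) to 1.0 (fully open); "grasp_force": force on a finger pad.
Only numpy, scipy, OpenCV 4.12 (cv2) and the standard library are available. Lean on these libraries where they do the work, as an engineer would, in place of code of your own. Each camera call takes 0.05 s, during which the arm holds its last target. There are 200 camera calls.

### The job

The blue-banded drum is the sanitiser refill: lock its cap coupler by swinging its two blue cam arms down together, until both lie fully home against the coupler's sides, and let go. Do not shut one arm while the other still sticks out. The orange drum is waiting to be filled, so leave its arms up, and do not disturb the bottle, the glove box or the plate.

Things in the scene. Friction and masses are not known exactly. Their poses are not given: they have to be found in the camera images.
- blue_drum: Steel drum with a blue band, 148 mm across, 85 mm high, heavy, does not move; origin at the centre of its underside, z up. A brass neck 28 mm across rises from its centre; on the neck, already seated and fixed, sits an aluminium cap coupler 38 mm across and 28 mm high with a blue disc on top, 193 mm above the table.
- blue_drum_cap (a point): Centre of the coupler's top face on the blue drum, z up. Two blue cam arms hinge on its sides, left at +y, right at -y: hinge pins 22 mm out and 13 mm below this point, along x, so the arms swing in its y-z plane. Home, they hang straight down beside the neck, 57 mm over their outer faces, 23 mm of air below their ends. At the start their ends stand up to 48 mm above the hinges, up to 93 mm out.
- blue_drum_left_arm (a joint): Angle of the blue arm at +y, rad: 0 = home (hanging straight down), 1.57 = straight out sideways, 2.4 = upper stop. Starts at 1.75 to 2.25. A bar 14 mm wide (along x), 7 mm thick, reaching 71 mm from its hinge. Stiff hinge: 0.12 N m turns it, it stays where it is left, no spring or click.
- blue_drum_right_arm (a joint): The same for the blue arm at -y: 0 = home, growing as it swings out and up. Fingers 80 to 92 mm apart, one over each arm, push both down as they descend over the coupler; with the fingertips 45 mm below the hinges both hang within about 30 degrees of home, and closing the fingers squeezes them home.
- orange_drum_cap (a point): Centre of the top face of the cap coupler on the orange-banded drum, the same in shape and size as the blue one, with orange disc and arms; z up, its arms at +y and -y. To be left alone.
- orange_drum_left_arm (a joint): Angle of the orange arm on the +y side: 0 = hanging down, 1.57 = straight out. Starts between 1.75 and 2.25; must stay up.
- orange_drum_right_arm (a joint): Angle of the orange arm on the -y side, likewise.
- bottle_mid (a point): Centre of a loose white bottle with a blue cap, 72 mm across, 190 mm tall, standing upright; z is its axis. Bystander.
- glove_box_mid (a point): Centre of a loose pale blue glove box, 120 x 230 x 65 mm, lying flat. Bystander.
- plate_mid (a point): Centre of a loose white plate 170 mm across, 13 mm high, with three small round sweets on it (58 mm high in all). Bystander.

How it is judged (in metres and radians):
At the end, for the whole second after the job is handed in: Both blue cam arms are within 10 degrees (0.175 rad) of fully home and released; both orange arms are still up (above 1.5 rad); the bottle, glove box and plate are within 30 mm of where they began (value of joint each of blue_drum_left_arm, blue_drum_right_arm below 0.175 rad and value of joint each of orange_drum_left_arm, orange_drum_right_arm above 1.5 rad and distance of each of bottle_mid, glove_box_mid, plate_mid from where it was at the start of the episode below 0.03 m); the robot touches nothing.
It fails at once if one blue arm nearly home (below 0.5 rad) while the other still sticks out (above 1.2 rad) ((value of joint blue_drum_left_arm below 0.5 rad and value of joint blue_drum_right_arm above 1.2 rad) or (value of joint blue_drum_right_arm below 0.5 rad and value of joint blue_drum_left_arm above 1.2 rad)).
It fails at once if an orange arm is pushed down (below 1.5 rad) (value of joint any of orange_drum_left_arm, orange_drum_right_arm below 1.5 rad).
It fails at once if the bottle, the glove box or the plate is moved by more than 30 mm (distance of any of bottle_mid, glove_box_mid, plate_mid from where it was at the start of the episode above 0.03 m).
It also fails if it takes over 32 s, if anything falls off the work surface, if the arm or the gripper's body presses on something with over 40 N, if the wrist force passes 120 N, or if a joint passes its speed limit or range.

## Working session

There is one attempt and no reset: what is moved stays moved. The work goes in short steps, Python scripts to look and compute and a tool call to move; the robot and the scene stay as the last step left them, time stands still between calls to the robot, and variables do not carry over. Pictures are saved under pics/ and viewed, at most 10 in all, crops included, and the job is handed in when it is done.

Besides the shell and the picture viewer there is one more tool, called after "Call:" by a JSON object that holds its "api" and its "payload", one argument or row to a line. step_arm: Moves the arm, as the interface text tells. Scaled input: -1 to 1 covers 0.3 m each way for a shift and 45 degrees each way for a turn. Its arguments: {"type":"object","properties":{"steps":{"type":"array"}},"required":["steps"]}

```bash
mkdir -p pics; python3 - <<'E'
from rig import *
import cv2,numpy as np
s=read_state();print(s['time_s'],s['position'],s['tcp_rot'])
for n in("scene","top"):
    c=capture(n);cv2.imwrite(f"pics/{n}0.png",c["image"][:,:,::-1]);print(n,c["vertical_fov"],c["cx"],c["cy"],np.round(c["world_from_camera"],3).tolist())
E
```

```text
0.0 [0.25888112 0.56810713 0.24657103] [[-9.09867611e-01  4.14896794e-01 -1.25739498e-03]
 [ 4.14898506e-01  9.09865936e-01 -1.79115824e-03]
 [ 4.00915045e-04 -2.15140816e-03 -9.99997605e-01]]
scene 55.36368408896271 319.3208520485851 205.83980243046068 [[-0.892, 0.296, -0.343, 1.028], [0.453, 0.597, -0.662, 0.743], [0.009, -0.745, -0.667, 0.913], [0.0, 0.0, 0.0, 1.0]]
top 47.446215379545926 321.1122185164504 203.64231698007265 [[0.016, -0.984, 0.179, 0.407], [-1.0, -0.016, 0.003, 0.001], [-0.0, -0.179, -0.984, 1.393], [0.0, 0.0, 0.0, 1.0]]
```

View pics/top0.png

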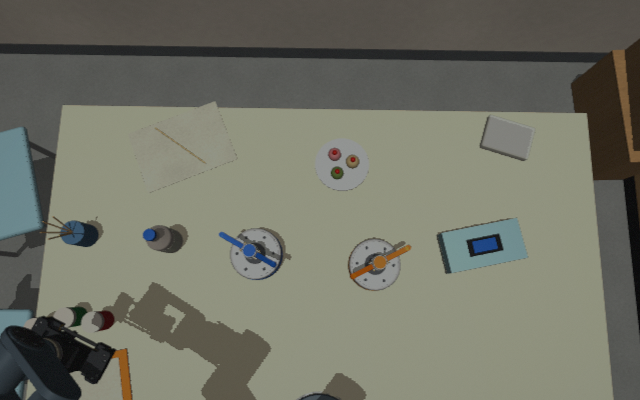

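View pics/scene0.png

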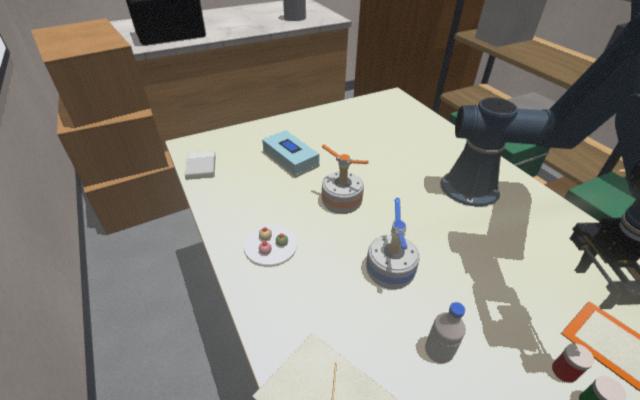

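The top view shows the blue coupler disc near (250,250), with its arms running from (222,235) to (274,265). The orange coupler is at (379,262), the bottle at (155,237), the plate at (342,165) and the glove box at (483,246). Next I'll measure the blue mask in both views.

```bash
cat >h.py <<'E'
import cv2,numpy as np
def ray(c,p):
    f=200/np.tan(np.radians(c["vertical_fov"]/2));T=np.array(c["world_from_camera"])
    d=T[:3,:3]@np.array([(p[0]-c["cx"])/f,(p[1]-c["cy"])/f,1]);return T[:3,3],d/np.linalg.norm(d)
def onz(c,p,z):
    o,d=ray(c,p);return o+d*(z-o[2])/d[2]
def tri(c1,p1,c2,p2):
    a,u=ray(c1,p1);b,v=ray(c2,p2);t=np.linalg.lstsq(np.c_[u,-v],b-a,rcond=None)[0]
    P,Q=a+u*t[0],b+v*t[1];return (P+Q)/2,np.linalg.norm(P-Q)
def blue(im,lo=(105,130,60),hi=(125,255,255)):
    return cv2.inRange(cv2.cvtColor(im,cv2.COLOR_RGB2HSV),lo,hi)
E
python3 - <<'E'
from rig import *
from h import *
rois={"top":(205,220,80,60),"scene":(375,190,45,65)}
for n in rois:
    c=capture(n);x,y,w,h=rois[n];im=c["image"][y:y+h,x:x+w]
    m=blue(im);cv2.imwrite(f"pics/{n}crop.png",np.hstack([cv2.resize(im[:,:,::-1],None,fx=5,fy=5),cv2.resize(cv2.merge([m]*3),None,fx=5,fy=5,interpolation=0)])[:600,:800])
    k,l,st,ce=cv2.connectedComponentsWithStats(m)
    for i in range(1,k):
        if st[i,4]>15:
            ys,xs=np.where(l==i);print(n,st[i]+[x,y,0,0,0],ce[i]+[x,y]); v=cv2.fitLine(np.c_[xs,ys].astype(np.float32),2,0,.01,.01).ravel();t=(np.c_[xs,ys]-v[2:])@v[:2];print((v[2:]+t.min()*v[:2]+[x,y]),(v[2:]+t.max()*v[:2]+[x,y]))
    if n=="top":
        print(onz(c,(250,250.5),.193))
E
```

```text
top [219 232  24  16 116] [230.6637931  239.54310345]
[219.47982016 233.15937904] [241.67035783 245.82556554]
top [243 244  12  12 109] [248.68807339 249.72477064]
[246.18576604 255.08669358] [251.11654078 244.52106803]
top [256 253  20  14 106] [265.30188679 259.48113208]
[256.07202223 253.8812908 ] [274.83810498 265.26684082]
[0.49736531 0.18994049 0.193     ]
scene [394 199  11  29 130] [398.02307692 216.2       ]
[396.1075706  198.98802843] [399.25894885 227.30504944]
scene [402 240   4   7  18] [403.27777778 243.77777778]
[401.79219012 240.08356848] [404.28676398 246.2868206 ]
```

View pics/topcrop.png

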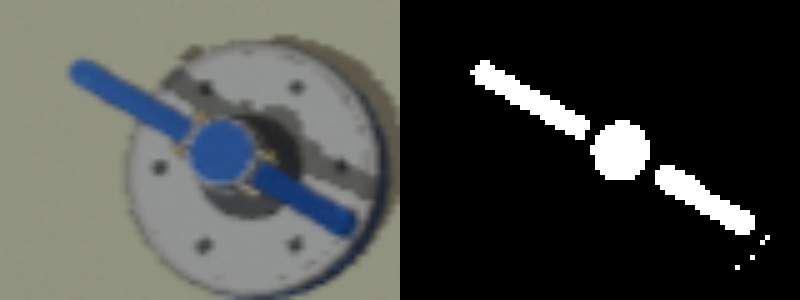

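View pics/scenecrop.png

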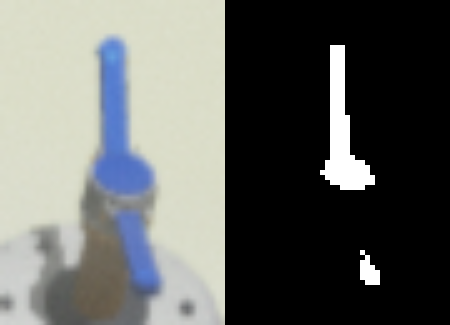

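The crops show the disc at (249,250) in the top view and about (399.5,225) in the scene view. The +y arm end is at top (220.5,234) and scene (405,247); the -y arm end is at top (274.5,265) and scene (397.5,199). I'll triangulate these.

```bash
python3 - <<'E'
from rig import *
from h import *
t=capture("top");s=capture("scene");st=read_state()
cap=onz(t,(248.9,249.9),.193);print("cap",cap,onz(s,(399.5,225),.193),tri(t,(248.9,249.9),s,(399.5,225)))
L,e=tri(t,(220.5,234),s,(405,246.5));R,e2=tri(t,(274.5,264.8),s,(397.7,199.5));print(L,e,R,e2)
d=(L-R)[:2];d/=np.linalg.norm(d);print("yaw of cap +y axis from world y deg",np.degrees(np.arctan2(-d[0],d[1])))
for P in(L,R):
    q=P-cap;r=abs(q[:2]@d)-.022;print("angle",np.arctan2(r,-(q[2]+.013)),r,q[2]+.013)
y=st['tcp_rot'][:,1];print("tool y yaw",np.degrees(np.arctan2(-y[0],y[1])),st['position'],st['time_s'])
for n,p,z in(("bottle",(150,235),.19),("orange",(379,262),.193),("plate",(342,165),.01),("glove",(483,246),.065)):print(n,onz(t,p,z))
E
```

```text
cap [0.49889362 0.19290544 0.193     ] [0.49930404 0.19244623 0.193     ] (array([0.49911635, 0.19269063, 0.19307134]), np.float64(0.000610639610075558))
[0.53871847 0.26808888 0.20162537] 5.34819595107276e-05 [0.45961203 0.12243964 0.21428598] 0.0013563721479656226
yaw of cap +y axis from world y deg -28.50770454974767
angle 1.901088042491798 0.0630751503027982 0.021625368318130986
angle 2.0996547839721447 0.05867022970893326 0.03428597894574707
tool y yaw -24.509560735395937 [0.259139   0.56848002 0.24717993] 0.3
bottle [0.5343482  0.45768046 0.19      ]
orange [ 0.47276654 -0.14928973  0.193     ]
plate [ 0.783331   -0.05809673  0.01      ]
glove [ 0.53102789 -0.46890377  0.065     ]
```

Call:
{"api": "step_arm", "payload": {
  "steps": [
    [-0.62,-0.4,-0.1,0,0,0.09,-1],
    [-0.62,-0.4,-0.1,0,0,0.09,-1],
    [-0.62,-0.4,-0.1,0,0,0.09,-1],
    [-0.62,-0.4,-0.1,0,0,0.09,-1],
    [-0.62,-0.4,-0.1,0,0,0.09,-1],
    [-0.62,-0.4,-0.1,0,0,0.09,-1],
    [-0.62,-0.4,-0.1,0,0,0.09,-1]
  ]
}}

```text
time_s: 0.88
position: [0.3811, 0.3797, 0.2783]
tcp_rot: [[-0.876, 0.482, 0.002], [0.482, 0.876, -0.0], [-0.002, 0.001, -1.0]]
force: [0.1, 0.5, -0.3]
opening: 0.999
grasp_force: 0.0
```

```bash
cat >>h.py <<'E'
def go(st,tgt,yaw=-28.5):
    R=np.array(st['tcp_rot']);y=R[:,1];print(st['time_s'],st['position'],st['force'],st['opening'],"tilt",R[:,2])
    print("norm shift",np.round(R.T@(np.array(tgt)-st['position'])/.3,3),"turn z",(np.degrees(np.arctan2(-y[0],y[1]))-yaw)/45)
E
python3 -c "
from rig import *
from h import *
go(read_state(),(.499,.1927,.275))"
```

```text
0.8833 [0.38111167 0.37965316 0.27833983] [ 0.1249404   0.46068993 -0.27460544] 0.998985282187631 tilt [ 1.86409846e-03 -1.98349465e-04 -9.99998243e-01]
norm shift [-0.645 -0.356  0.012] turn z -0.00767078552915679
```

Call:
{"api": "step_arm", "payload": {
  "steps": [
    [-0.645,-0.355,0,0,0,-0.008,-1],
    [-0.645,-0.355,0,0,0,-0.008,-1],
    [-0.645,-0.355,0,0,0,-0.008,-1],
    [-0.645,-0.355,0,0,0,-0.008,-1],
    [-0.645,-0.355,0,0,0,-0.008,-1],
    [-0.645,-0.355,0,0,0,-0.008,-1],
    [-0.645,-0.355,0,0,0,-0.008,-1]
  ]
}}

```text
time_s: 1.47
position: [0.4997, 0.1945, 0.2774]
tcp_rot: [[-0.879, 0.476, 0.001], [0.476, 0.879, -0.0], [-0.001, 0.0, -1.0]]
force: [-0.2, -1.0, 0.1]
opening: 1.001
grasp_force: 0.0
```

```bash
python3 - <<'E'
from rig import *
from h import *
st=read_state();go(st,(.499,.1927,.275))
w=capture("wrist");print(w["vertical_fov"],w["cx"],w["cy"],np.round(w["T_tool_cam"],3).tolist())
im=w["image"];cv2.imwrite("pics/w1.png",im[:,:,::-1])
# where the expected cap, arm ends project
T=np.eye(4);T[:3,:3]=st['tcp_rot'];T[:3,3]=st['position'];C=np.linalg.inv(T@np.array(w["T_tool_cam"]))
f=200/np.tan(np.radians(w["vertical_fov"]/2))
for P in((.499,.1927,.193),(.5387,.268,.2016),(.4596,.1224,.2143)):
    q=C@np.r_[P,1];print(q[:2]/q[2]*f+[w["cx"],w["cy"]])
E
```

```text
1.4667 [0.49973614 0.19447704 0.2773774 ] [-0.19501494 -0.99786248  0.09759709] 1.0011167130491325 tilt [ 9.85314907e-04 -9.89287332e-05 -9.99999510e-01]
norm shift [-0.001 -0.006  0.008] turn z 0.0014719384045291247
62.25622925687823 312.9447265125163 197.2421204786742 [[-0.001, -0.96, -0.28, 0.077], [1.0, -0.001, -0.002, 0.0], [0.002, -0.28, 0.96, -0.136], [0.0, 0.0, 0.0, 1.0]]
[310.79067449 214.37514962]
[436.02340106 217.169778  ]
[185.20001227 223.65610063]
```

View pics/w1.png

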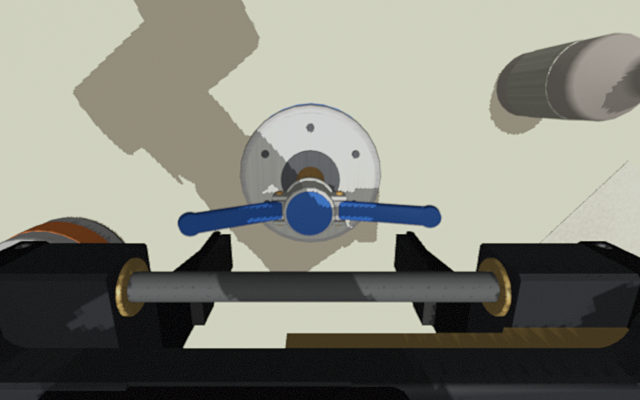

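The disc is at (309,213) and the arm ends at (182,224) and (437,217), all within about 3 px of the predictions. The jaws line up with the arms, so I'll descend.

Call:
{"api": "step_arm", "payload": {
  "steps": [
    [0,-0.006,0.05,0,0,0,-1],
    [0,-0.006,0.09,0,0,0,-1],
    [0,-0.006,0.13,0,0,0,-1],
    [0,-0.006,0.17,0,0,0,-1],
    [0,-0.006,0.2,0,0,0,-1],
    [0,-0.006,0.23,0,0,0,-1],
    [0,-0.006,0.26,0,0,0,-1],
    [0,-0.006,0.26,0,0,0,-1]
  ]
}}

```text
time_s: 2.18
position: [0.4959, 0.1965, 0.1997]
tcp_rot: [[-0.882, 0.471, -0.0], [0.471, 0.882, 0.0], [0.0, 0.0, -1.0]]
force: [-0.7, -0.5, 3.3]
opening: 1.0
grasp_force: 1.7
```

```bash
python3 - <<'E'
from rig import *
from h import *
go(read_state(),(.499,.1927,.158))
cv2.imwrite("pics/w2.png",np.vstack([capture("wrist")["image"][100:400,:,::-1],cv2.resize(capture("scene")["image"][150:300,300:500,::-1],(400,300))]) if 0 else capture("wrist")["image"][:,:,::-1])
E
```

```text
2.1833 [0.49594531 0.19653797 0.1997405 ] [-0.71177236 -0.52209698  3.31969631] 1.0000530865874822 tilt [-1.66620499e-04  4.81362055e-04 -9.99999870e-01]
norm shift [-0.015 -0.007  0.139] turn z 0.009527255553218733
```

View pics/w2.png

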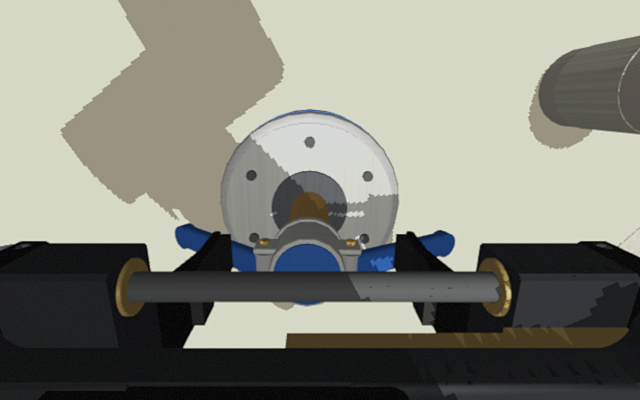

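Both fingers rest on the arms, symmetrically about the coupler. I'll continue down with a small lateral correction.

Call:
{"api": "step_arm", "payload": {
  "steps": [
    [-0.012,-0.006,0.03,0,0,0,-1],
    [-0.012,-0.006,0.05,0,0,0,-1],
    [-0.012,-0.006,0.07,0,0,0,-1],
    [-0.012,-0.006,0.09,0,0,0,-1],
    [-0.012,-0.006,0.11,0,0,0,-1],
    [-0.012,-0.006,0.125,0,0,0,-1],
    [-0.012,-0.006,0.14,0,0,0,-1],
    [-0.012,-0.006,0.14,0,0,0,-1]
  ]
}}

```text
time_s: 2.9
position: [0.4989, 0.1923, 0.157]
tcp_rot: [[-0.882, 0.472, -0.0], [0.472, 0.882, 0.001], [0.0, 0.001, -1.0]]
force: [0.5, 1.2, -0.2]
opening: 1.005
grasp_force: 0.9
```

```bash
python3 - <<'E'
from rig import *
from h import *
go(read_state(),(.499,.1927,.158))
cv2.imwrite("pics/w3.png",np.vstack([capture("wrist")["image"][100:400,:,::-1],cv2.resize(capture("scene")["image"][170:290,300:556,::-1],(640,300))]))
E
```

```text
2.9 [0.49892224 0.19234833 0.1569567 ] [ 0.51118791  1.19569042 -0.16770232] 1.0050465883413597 tilt [-1.16637844e-04  6.69262584e-04 -9.99999769e-01]
norm shift [ 0.     0.001 -0.003] turn z 0.007467579988695247
```

View pics/w3.png

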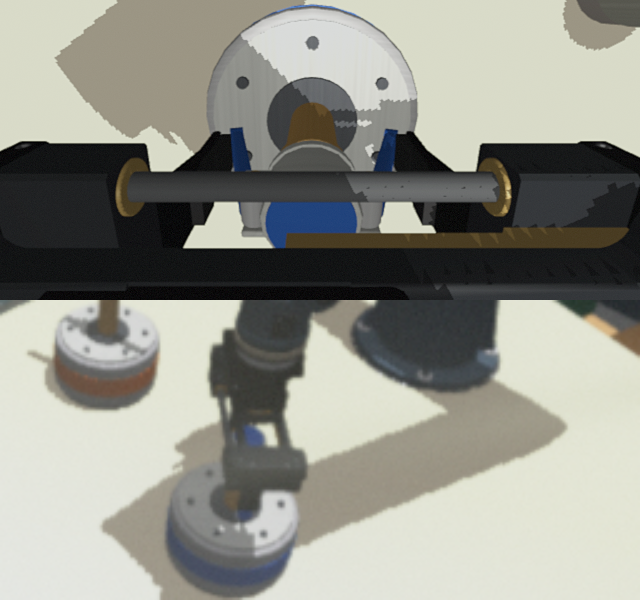

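Both arms now hang just inside the fingers, close to vertical and symmetric. Time to close.

Call:
{"api": "step_arm", "payload": {
  "steps": [
    [0,0,0,0,0,0,0.6],
    [0,0,0,0,0,0,0.6],
    [0,0,0,0,0,0,0.6],
    [0,0,0,0,0,0,0.6],
    [0,0,0,0,0,0,0.6],
    [0,0,0,0,0,0,0.6],
    [0,0,0,0,0,0,0.6],
    [0,0,0,0,0,0,0.6]
  ]
}}

```text
time_s: 3.67
position: [0.4988, 0.1915, 0.1571]
tcp_rot: [[-0.881, 0.473, -0.001], [0.473, 0.881, 0.0], [0.001, -0.0, -1.0]]
force: [0.0, 0.5, -7.0]
opening: 0.647
grasp_force: 30.0
```

Call:
{"api": "step_arm", "payload": {
  "steps": [
    [0,0,0,0,0,0,0.6],
    [0,0,0,0,0,0,0.6],
    [0,0,0,0,0,0,0.6],
    [0,0,0,0,0,0,0.6]
  ]
}}

```text
time_s: 4.0
position: [0.4988, 0.1915, 0.1571]
tcp_rot: [[-0.881, 0.473, -0.001], [0.473, 0.881, 0.0], [0.001, -0.0, -1.0]]
force: [0.8, 2.4, -10.2]
opening: 0.648
grasp_force: 30.0
```

The opening is 0.648 × 87 = 56 mm, which matches the 57 mm over homed arms. I'll open, then rise.

Call:
{"api": "step_arm", "payload": {
  "steps": [
    [0,0,0,0,0,0,-1],
    [0,0,0,0,0,0,-1],
    [0,0,0,0,0,0,-1],
    [0,0,0,0,0,0,-1],
    [0,0,0,0,0,0,-1],
    [0,0,0,0,0,0,-1],
    [0,0,0,0,0,0,-1],
    [0,0,0,0,0,0,-1]
  ]
}}

```text
time_s: 4.67
position: [0.4993, 0.1914, 0.1577]
tcp_rot: [[-0.881, 0.473, 0.0], [0.473, 0.881, -0.0], [-0.0, 0.0, -1.0]]
force: [0.0, -0.2, -0.1]
opening: 0.992
grasp_force: 0.0
```

Call:
{"api": "step_arm", "payload": {
  "steps": [
    [0,0,-0.06,0,0,0,-1],
    [0,0,-0.13,0,0,0,-1],
    [0,0,-0.2,0,0,0,-1],
    [0,0,-0.27,0,0,0,-1],
    [0,0,-0.34,0,0,0,-1],
    [0,0,-0.4,0,0,0,-1],
    [0,0,-0.4,0,0,0,-1],
    [0,0,-0.4,0,0,0,-1]
  ]
}}

```text
time_s: 5.33
position: [0.4996, 0.1915, 0.2783]
tcp_rot: [[-0.881, 0.473, 0.002], [0.473, 0.881, 0.0], [-0.002, 0.001, -1.0]]
force: [0.1, -0.8, -0.3]
opening: 0.996
grasp_force: 0.0
```

```bash
python3 - <<'E'
from rig import *
from h import *
go(read_state(),(.499,.1927,.275))
cv2.imwrite("pics/w4.png",np.vstack([capture("wrist")["image"][:300,:,::-1],cv2.resize(capture("scene")["image"][170:290,300:556,::-1],(640,300))]))
E
```

```text
5.3333 [0.49962221 0.19147002 0.27834094] [ 0.07937312 -0.84248669 -0.29712289] 0.9956911632972468 tilt [ 2.41004355e-03  3.17008556e-04 -9.99997046e-01]
norm shift [0.004 0.003 0.011] turn z 0.006736673050735615
```

View pics/w4.png

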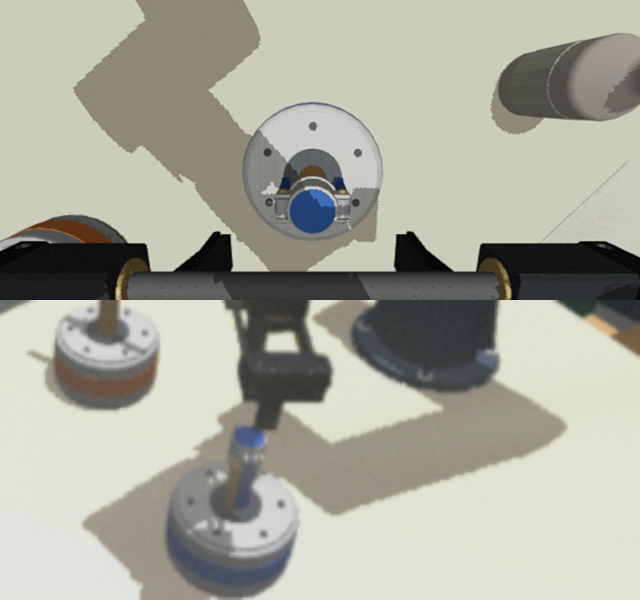

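Both blue arms hang straight down beside the neck, at (286,185) and (341,185). The gripper is clear and the bottle hasn't moved.

```bash
python3 -c "
from rig import *
print(hand_in())"
```

```text
the job is handed in; nothing more can be done
None
```

I swung both blue cam arms down together, squeezed them home and released them, then handed the job in at about 5.4 s; the hand-in returned no verdict, but the last pictures show both arms hanging straight down and the gripper clear, and it never went near the orange arms, bottle, glove box or plate.

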